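Drop the jig cover onto its hidden pins and hold it down

ROBOT

A 7-joint arm with a two-finger parallel gripper is mounted at the origin on the work surface. World frame = base frame: x ahead of the robot, y to its left, z up, the work surface at z = 0. Lengths are in m, angles in rad, forces in N, time in s.
With the tool pointing down it reaches from about 0.4 to 0.85 m from the base axis. Payload 4.5 kg.
Tool frame: the origin (TCP) lies on the centre line of the jaws, within the pads' length; the fingertips stand 14 mm ahead of it and the grasp point (between the pads) lies 5 mm behind it (r.tcp_to_tips is the z of the fingertips in the tool frame, in m); z points along the fingers, y is the direction in which the jaws open and shut (so a half turn about z gives the same grasp; the last joint's range is limited). The gripper opens to 88 mm and grips with 3 to 60 N. Pads are 18 mm wide; open, the fingers measure 123 mm over their backs; the gripper's body (75 mm by 187 mm) begins 45 mm behind the grasp point.
Start: joints at [0.034, 0.689, -0.195, 1.565, 0.157, 0.902, -0.215], TCP at [0.625, 0, 0.253] pointing down, gripper open.
Joint ranges: [-3.01, 3.01], [-0.46, 2.08], [-1.47, 1.51], [0.13, 2.56], [-1, 4.14], [0.04, 2.09], [-2.66, 2.66]. Speed limits (rad/s): [2.57, 2.57, 3.14, 3.14, 3.14, 3.14, 3.14].

INTERFACE

Orientations are given as a unit quaternion [x, y, z, w].
In Python, from plant import r, viewer gives the robot as it stands.
- The arm moves only by the shell command python3 -m inch 'ROWS' [FORCE]. ROWS is JSON, a list of rows, each a list of 3 entries, a list of its own where there are three numbers: the closure, from 0 (fully open) to 1 (shut), then the shift along the tool's x, y, z in cm, then the turn about the tool's z in degrees. In form: [[fingers, [x, y, z], yaw], ...]. A call has 1 to 20 rows; each row is the pose to reach, as a shift and turn from the pose commanded when the call began, along the tool's axes at that moment; what a row does not reach only later rows make up. A row lasts 1/10 s, in which the tool goes at most 50 mm and 8.59 degrees, less where a joint would pass 70% of its speed; a pose out of reach is approached as far as the arm can. A call with a gripper value outside its range is refused whole. The fingers move at their own pace and stop on an object; FORCE is the grip in N (left out, the last holds). Time passes only in rows, so rows that repeat a pose let the fingers close. It gives the time, the measured TCP pose, the force and the opening at its end, in the units of the state.
- r.get_state(): the state, without advancing time (a new reading comes with each control period).
- viewer.snapshot(name): name is "scene" or "side" or "wrist"; returns the picture (400x640x3 uint8, red, green, blue); there is no depth.
- viewer.camera_params(name): a dict with "intrinsics" (3x3 intrinsics, pixels), "world_to_cam" (4x4, takes a point from world to camera coordinates). Camera axes: x right, y up, looking along -z (the intrinsics and any distortion apply to the point x, -y, -z); pixel columns grow to the right and rows downward; lengths in m; the calibration is good to about 2 mm. A picture is of the moment at which its call begins: read the wrist's pose just before it. camera_params takes no time and is no camera call; for the wrist camera it gives the pose at the moment of the call.
- r.finish_job(): hands the job in, once; it reports no verdict.
Trained networks look in the newest picture that a camera, given by its name, has taken for a name from the list of things; names that differ only in an ending like _2 or _b are one class to them, and where a whole thing is asked for, a point or a joint stands for the part that bears it (a point fixed in the world has none). Each returns a list of dicts, best first, with "p" (0 to 1); they miss things now and then, are a little off and sometimes report something else, mostly with a low value. They report only what shows in the picture. A call takes as long as a camera call. They do not tell look-alikes from the thing itself.
- viewer.outline_of(camera, name): "pixels" (400x640 bool, what is visible of it) and "bbox" ([left, top, width, height] in pixels, round what is visible of it).
The state is a dict: "clock": time; "q": joint angles; "qd": joint speeds; "joint_torque": joint torques, N m; "tool_pos": TCP position; "eef_rot": TCP orientation; "contact_force": force on the tool from outside, world axes, zero at the start; "moment": the same for the moment, N m; "opening": opening from 0.0 (shut) to 1.0 (fully open).
Only numpy, scipy, OpenCV 4.12 (cv2) and the standard library are available. Lean on these libraries where they do the work, as an engineer would, in place of code of your own. Each camera call takes 0.05 s, during which the arm holds its last target.

TASK

The grey cover of the damper jig has been left lying on top of its hidden locating pins, short of home at the end of the jig nearest the robot. Without lifting it out of the jig, slide it along between the two fences, away from the robot, until it drops onto the pins, then press it fully down against the springs and finish while still holding it pressed down with the gripper; leave the other things on the bench where they are.

Things in the scene. Friction and masses are not known exactly. Their poses are not given: they have to be found in the camera images.
- jig: Steel jig fixed to the bench: base 190 (x) x 115 (y) x 12 mm, two fences 170 mm long and 10 mm thick at y = +/-46.5 mm, tops 42 mm above the bench. The 83 mm channel between them is open at both ends. Origin: centre of its underside; +x runs along the fences away from the robot, up to 0.5 rad off world x.
- pin_level (a point): Point over the jig's centre, 31 mm up: the level of the tops of three upright steel pins, 12 mm thick, fixed and greased (the cover slides on them with about 1 to 2 N), that stand 5 mm above the raised deck, hidden under the cover. Where they stand along the jig's x differs from run to run (24 mm range) and is not given: find it by feel.
- cover: Loose grey cover plate 120 (x) x 80 (y) x 16 mm, 0.3 to 0.5 kg; origin: centre of its underside, x along its length. Below it are three blind pockets, 16 mm square, 12 mm deep, that all meet their 12 mm pins at one place (2 mm play). Starts level on the pin tops (origin 31 mm up), 12 to 34 mm short of that place in the jig's +x. Pushed 15 mm past it, it may tip off.
- cover_knob (a point): Centre of the cover's black upright round knob, 30 mm thick, 30 mm high, at the middle of the plate; the point is half-way up it, 15 mm above the plate's top face. It is 62 mm above the bench at the start, 57 mm once the cover, left free to fall, has dropped 5 mm by its weight onto the deck (the pins then stop it sliding), 51 mm pressed fully home.
- deck (a joint): Downward travel of the sprung deck between the fences, under the cover, in m: 0 up (deck top 26 mm above the bench), 0.006 fully down at a stop. It carries the cover's weight without sinking; the cover must be pushed with about 2 N to start it moving and 10 to 12 N to bring it fully down, and it springs back when let go.
- damper: Bystander: loose stripped damper lying on the bench on the robot's right, 290 mm long, 28 mm thick; origin under the middle.
- seat_ring: Bystander: loose dark steel spring seat ring lying flat on the robot's left, 90 mm across, 16 mm high; origin at the centre of its underside.
- beaker: Bystander: loose empty white plastic measuring cup on the robot's left, 76 mm across, 100 mm high; origin at the centre of its underside.
- spanner: Bystander: loose spanner lying beyond the jig; origin near its middle.
There are look-alikes about, which are no part of the job. Of the things shaped like the cover, the grey one is meant.

How it is judged:
By the outcome, as a careful person would: the job done as asked, in the order asked, and still so for the second after the job is handed in, while the arm keeps its last pose, push and grip.
It also fails if it takes over 38 s, if anything falls off the work surface, if the arm or the gripper's body presses on something with over 40 N, if the wrist force passes 120 N, or if a joint passes its speed limit or range.

## Working session

There is one attempt and no reset: what is moved stays moved. The work goes in short steps, Python scripts to look and compute and a shell command to move; the robot and the scene stay as the last step left them, time stands still between calls to the robot, and variables do not carry over. Pictures are saved under pics/ and viewed, and the job is handed in when it is done.

```bash
ls; mkdir -p pics
python3 - <<'E'
from plant import r, viewer
import cv2
s=r.get_state();print({k:s[k] for k in('clock','tool_pos','eef_rot','contact_force','opening')}, r.tcp_to_tips)
for n in("scene","side","wrist"):
    im=viewer.snapshot(n);cv2.imwrite(f"pics/a_{n}.png",im[:,:,::-1])
    for o in viewer.outline_of(n,"cover")[:4]: print(n,o['p'],o['bbox'])
E
```

```text
pics
{'clock': 0.0, 'tool_pos': array([ 6.24368439e-01, -3.98159694e-05,  2.51911199e-01]), 'eef_rot': array([ 7.07067629e-01,  7.07145300e-01, -7.26007148e-04, -6.05041008e-04]), 'contact_force': array([-0.03775637,  0.10223666,  0.49361879]), 'opening': 0.99661251399031} 0.014
scene 0.93 [319.2, 141.7, 49.4, 46.2]
scene 0.57 [228.5, 116.0, 56.6, 49.6]
side 0.98 [309.1, 218.2, 56.7, 32.5]
side 0.92 [392.3, 191.6, 56.6, 37.0]
side 0.71 [208.6, 188.7, 52.2, 36.5]
wrist 0.9 [111.0, 15.7, 154.9, 110.7]
wrist 0.56 [0.0, 160.7, 130.3, 92.3]
```

View pics/a_scene.png

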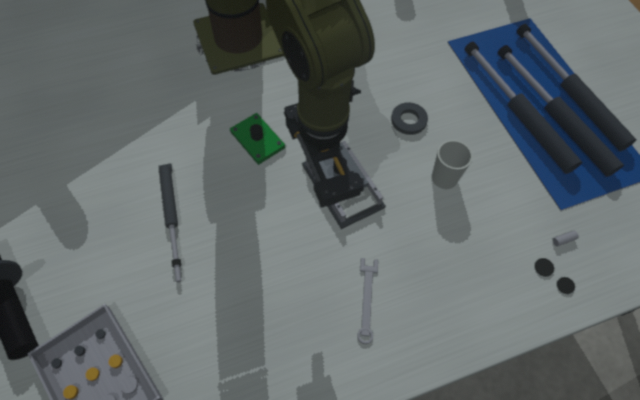

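View pics/a_side.png

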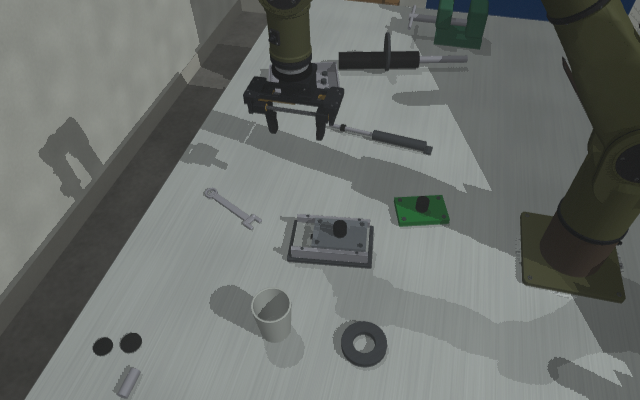

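View pics/a_wrist.png

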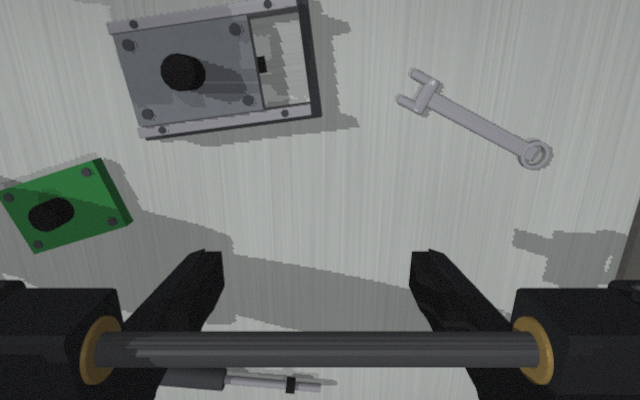

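The grey cover in the jig shows at wrist (183,72), side (340,232). The look-alike is the green plate at wrist (65,205), side (422,208). I choose the grey one, lying between the fences. Next is a close crop to check it and read its corners.

Run:
```python
import cv2
im=cv2.imread("pics/a_wrist.png")[0:150,95:345]
cv2.imwrite("pics/crop1.png",cv2.resize(im,None,fx=3.2,fy=3.2,interpolation=cv2.INTER_CUBIC))
im=cv2.imread("pics/a_side.png")[200:280,275:390]
cv2.imwrite("pics/crop2.png",cv2.resize(im,None,fx=6,fy=6,interpolation=cv2.INTER_CUBIC))
```

```text
(no output)
```

View pics/crop1.png

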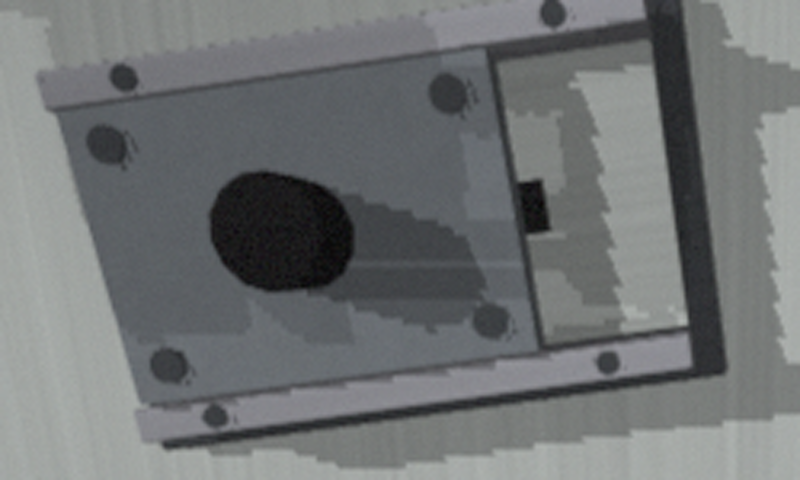

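View pics/crop2.png

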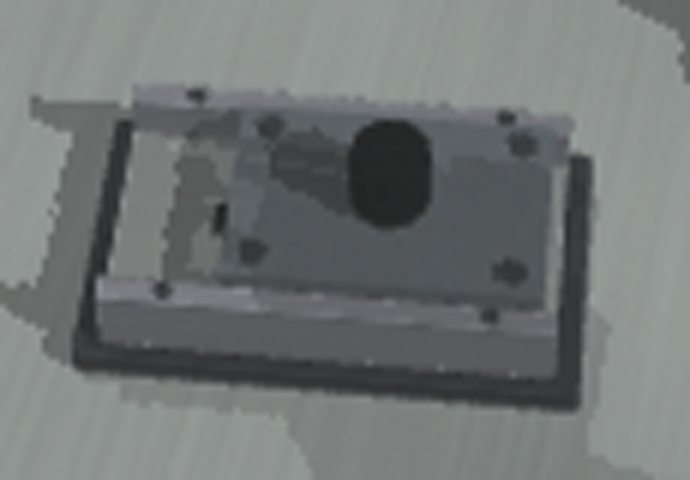

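```bash
cat > h.py <<'E'
import numpy as np
from plant import r, viewer
def ray(cam,px,z,P=None):
    P=P or viewer.camera_params(cam); K=np.array(P['intrinsics']);T=np.array(P['world_to_cam'])
    d=np.linalg.inv(K)@[px[0],px[1],1]; d=np.array([d[0],-d[1],-d[2]])
    R=T[:3,:3];c=-R.T@T[:3,3];w=R.T@d
    return c+w*(z-c[2])/w[2]
E
python3 - <<'E'
from h import *
print(viewer.camera_params('wrist').keys(), [k for k in viewer.camera_params('wrist')])
f=lambda p:(95+p[0]/3.2,p[1]/3.2)
C=[ray('wrist',f(p),.047)[:2] for p in[(60,110),(148,405),(540,350),(488,50)]]
C=np.array(C);print(C.round(4),C.mean(0));print(np.linalg.norm(C-np.roll(C,-1,0),axis=1))
for a,b in((0,3),(1,2)):
    d=C[b]-C[a];print('yaw',np.arctan2(d[1],d[0]))
F=np.array([ray('wrist',f(p),.042)[:2] for p in[(138,440),(692,365),(40,75),(692,328),(135,408)]]);print(F.round(4));d=F[1]-F[0];print(np.arctan2(d[1],d[0]),np.linalg.norm(d)); d=F[3]-F[4];print(np.arctan2(d[1],d[0]),np.linalg.norm(d))
g=lambda p:(275+p[0]/6,200+p[1]/6)
S=np.array([ray('side',g(p),.047)[:2] for p in[(553,155),(545,308),(218,280),(238,112)]])
print(S.round(4),S.mean(0));
for a,b in((0,3),(1,2)):
    d=S[b]-S[a];print('yaw',np.arctan2(d[1],d[0]))
print('knob top side',ray('side',g((390,150)),.077),'side mid',ray('side',g((390,175)),.062))
print('knobtop wrist',ray('wrist',f((265,230)),.077))
E
```

```text
dict_keys(['intrinsics', 'world_to_cam']) ['intrinsics', 'world_to_cam']
[[0.4469 0.1246]
 [0.4584 0.0449]
 [0.5755 0.0608]
 [0.5652 0.1394]] [0.51153646 0.092425  ]
[0.08052033 0.11819931 0.07925235 0.11920596]
yaw 0.12429691881774786
yaw 0.13491803679534875
[[0.4512 0.0338]
 [0.6199 0.0561]
 [0.4404 0.134 ]
 [0.6199 0.0668]
 [0.4519 0.0434]]
0.13156714716138354 0.17010688258651532
0.13803304375844677 0.16964673945720293
[[0.4533 0.0589]
 [0.4433 0.1289]
 [0.5614 0.1439]
 [0.5743 0.0656]] [0.50805734 0.09933328]
yaw 0.05564257049420464
yaw 0.12567477757929635
knob top side [0.5086759  0.09402412 0.077     ] side mid [0.50858551 0.09377769 0.062     ]
knobtop wrist [0.51046681 0.0929054  0.077     ]
```

```bash
python3 -m inch '[[0,[2.3,-2.8,2],-2],[0,[4.6,-5.7,5],-4],[0,[7,-8.5,8],-6],[0,[9.3,-11.4,10.5],-7.6],[0,[9.3,-11.4,12],-7.6],[0,[9.3,-11.4,12],-7.6],[0,[9.3,-11.4,12],-7.6]]' 40
python3 - <<'E'
from h import *
import cv2
P=viewer.camera_params('wrist')
im=viewer.snapshot('wrist');cv2.imwrite("pics/b_wrist.png",im[:,:,::-1])
im=viewer.snapshot('side');cv2.imwrite("pics/b_side.png",im[:,:,::-1])
s=r.get_state();print(s['tool_pos'],s['eef_rot'],s['contact_force'],s['clock'])
g=lambda p:(275+p[0]/6,200+p[1]/6)
print('beaker top', ray('side',(272,300),.1),'ring',ray('side',(364,343),.016))
E
```

```text
clock: 1.0
tool_pos: [0.5119, 0.0927, 0.133]
eef_rot: [0.659, 0.752, 0.0, 0.0]
contact_force: [-0.1, 0.8, 0.3]
opening: 1.003
[0.51253869 0.09243533 0.13363329] [0.65935181 0.75183335 0.0009639  0.00094071] [ 0.18617968 -0.35911711 -0.12321208] 1.1
beaker top [0.58975949 0.31673943 0.1       ] ring [0.40939504 0.32143024 0.016     ]
```

View pics/b_wrist.png

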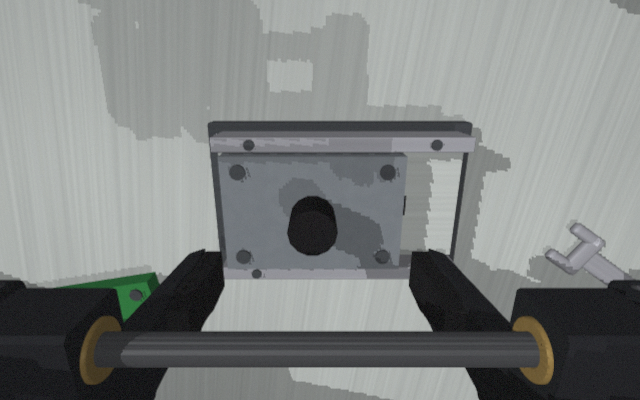

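View pics/b_side.png

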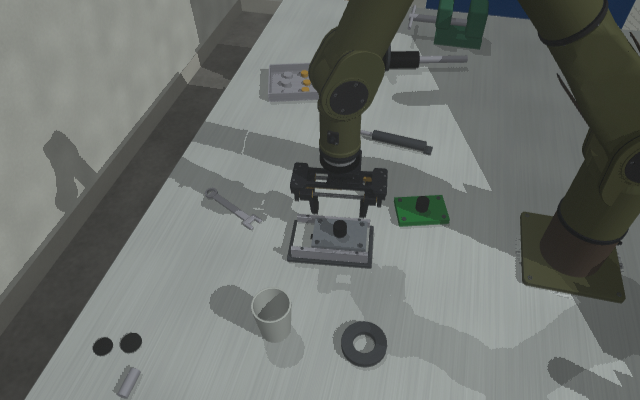

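Run:
```python
from h import *
import cv2
im=cv2.imread("pics/b_wrist.png")[110:290,200:480]
cv2.imwrite("pics/crop3.png",cv2.resize(im,None,fx=2.8,fy=2.8,interpolation=cv2.INTER_CUBIC))
s=r.get_state();t=s['tool_pos'];a=0.132;R=np.array([[np.cos(a),np.sin(a)],[-np.sin(a),np.cos(a)]])
for n,p,z in[('plTL',(219,154),.047),('plTR',(406,152),.047),('plBL',(223,268),.047),('plBR',(411,266),.047),('knobtop',(312,233),.077),('fTLout',(210,137),.042),('fTRout',(475,137),.042),('fBL',(224,279),.042)]:
    print(n,(R@(ray('wrist',p,z)[:2]-t[:2])*1000).round(1))
```

```text
plTL [-60.8  41.9]
plTR [57.  43.1]
plBL [-65.2 -39.1]
plBR [ 67.  -37.8]
knobtop [-2.1  1. ]
fTLout [-66.9  51.9]
fTRout [101.4  51.7]
fBL [-66.8 -51. ]
```

View pics/crop3.png

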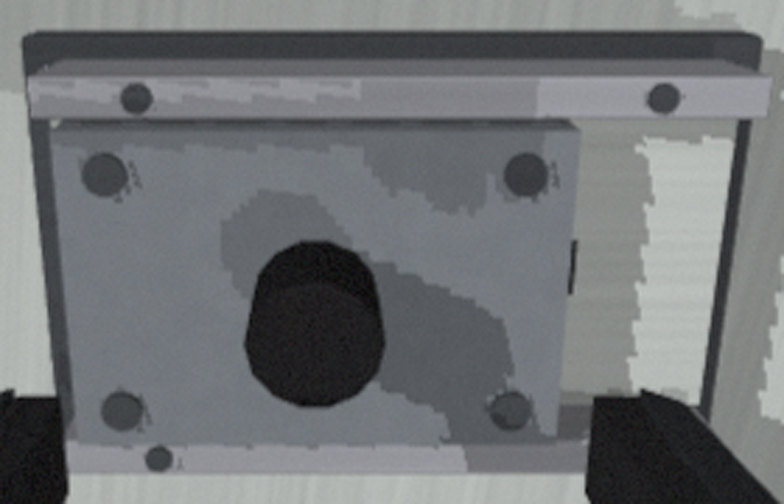

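The close crop confirms the grey cover between the fences with its knob at crop (315,330), about 2 mm behind the TCP. I'll descend around the knob, then close to a loose gap.

```bash
python3 -m inch '[[0,[0,-0.2,2],0],[0,[0,-0.2,4],0],[0,[0,-0.2,5.5],0],[0,[0,-0.2,6.3],0],[0,[0,-0.2,6.7],0],[0.3,[0,-0.2,6.7],0],[0.58,[0,-0.2,6.7],0],[0.58,[0,-0.2,6.7],0],[0.58,[0,-0.2,6.7],0],[0.58,[0,-0.2,6.7],0]]' 20
python3 - <<'E'
from h import *
import cv2
im=viewer.snapshot('wrist');cv2.imwrite("pics/c_wrist.png",im[:,:,::-1])
im=viewer.snapshot('side')[190:290,260:420];cv2.imwrite("pics/c_side.png",cv2.resize(im[:,:,::-1],None,fx=5,fy=5))
E
```

```text
clock: 2.1
tool_pos: [0.5092, 0.0928, 0.0661]
eef_rot: [0.659, 0.752, 0.0, 0.0]
contact_force: [-0.3, 0.5, -0.3]
opening: 0.575
```

View pics/c_side.png

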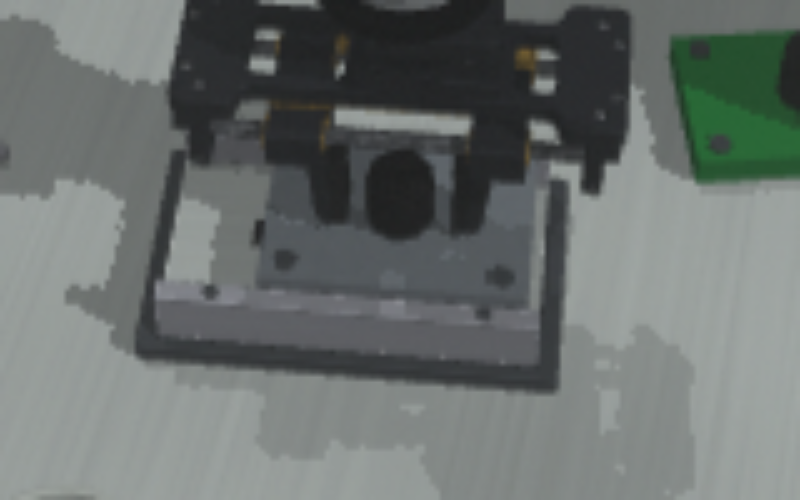

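View pics/c_wrist.png

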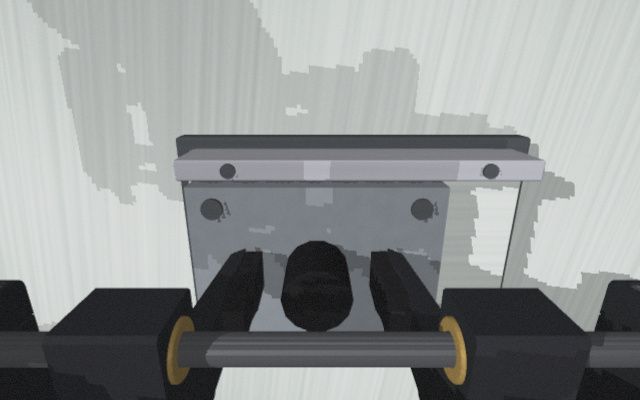

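The side crop shows the knob (400,195) between the fingers (332 and 470), clear of the plate. I'll let the gap close to about 35 mm.

```bash
python3 -m inch '[[0.6,[0,0,0],0],[0.6,[0,0,0],0],[0.6,[0,0,0],0],[0.6,[0,0,0],0]]'; python3 -m inch '[[0.6,[0,0.1,0],0],[0.6,[0,0.2,0],0],[0.6,[0,0.3,0],0],[0.6,[0,0.4,0],0],[0.6,[0,0.5,0],0],[0.6,[0,0.5,0],0]]'
```

```text
clock: 2.6
tool_pos: [0.509, 0.0927, 0.0657]
eef_rot: [0.659, 0.752, -0.0, 0.0]
contact_force: [0.4, -0.4, -0.8]
opening: 0.4
clock: 3.2
tool_pos: [0.5136, 0.0933, 0.0657]
eef_rot: [0.659, 0.752, -0.0, -0.0]
contact_force: [-2.1, 0.6, 1.6]
opening: 0.399
```

```bash
python3 -m inch '[[0.6,[0,0.1,0],0],[0.6,[0,0.2,0],0],[0.6,[0,0.3,0],0],[0.6,[0,0.4,0],0],[0.6,[0,0.5,0],0],[0.6,[0,0.5,0],0]]';python3 -m inch '[[0.6,[0,0.1,0],0],[0.6,[0,0.2,0],0],[0.6,[0,0.3,0],0],[0.6,[0,0.4,0],0],[0.6,[0,0.5,0],0],[0.6,[0,0.5,0],0]]'
python3 - <<'E'
from h import *
import cv2
im=viewer.snapshot('side')[190:290,260:420];cv2.imwrite("pics/d_side.png",cv2.resize(im[:,:,::-1],None,fx=5,fy=5))
E
```

```text
clock: 3.8
tool_pos: [0.5193, 0.0941, 0.0657]
eef_rot: [0.659, 0.752, 0.0, 0.0]
contact_force: [-1.1, -0.3, 0.5]
opening: 0.399
clock: 4.4
tool_pos: [0.5243, 0.0948, 0.0657]
eef_rot: [0.659, 0.752, 0.0, 0.0]
contact_force: [-1.0, 1.1, 0.2]
opening: 0.397
```

View pics/d_side.png

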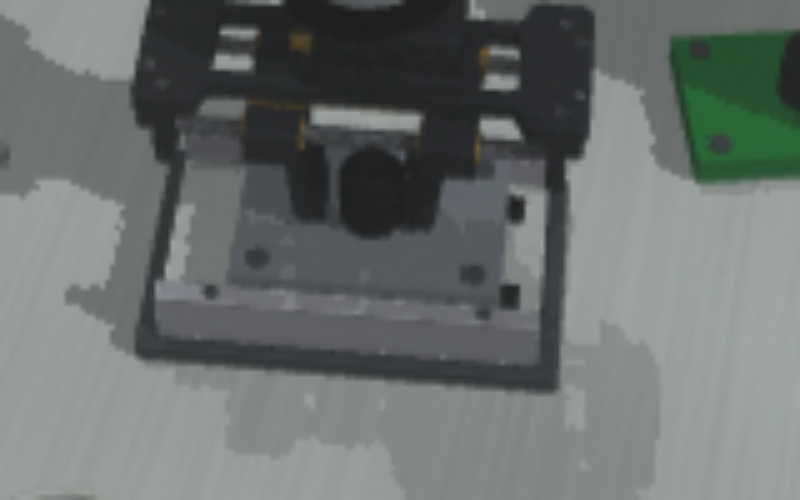

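The side crop shows the cover moved about 12 mm, still on the pin tops, with two pins bared at its near end (515,208) and (510,296). I'll continue.

```bash
for i in 1; do python3 -m inch '[[0.6,[0,0.1,0],0],[0.6,[0,0.2,0],0],[0.6,[0,0.3,0],0],[0.6,[0,0.4,0],0],[0.6,[0,0.4,0],0]]'; done;  python3 -m inch '[[0.6,[0,0.1,0],0],[0.6,[0,0.2,0],0],[0.6,[0,0.3,0],0],[0.6,[0,0.3,0],0]]'
python3 - <<'E'
from h import *
import cv2
im=viewer.snapshot('side')[190:290,260:420];cv2.imwrite("pics/e_side.png",cv2.resize(im[:,:,::-1],None,fx=5,fy=5))
E
```

```text
clock: 4.95
tool_pos: [0.5282, 0.0953, 0.0657]
eef_rot: [0.659, 0.752, 0.0, 0.0]
contact_force: [-0.9, -0.6, -0.7]
opening: 0.405
clock: 5.35
tool_pos: [0.5312, 0.0957, 0.0657]
eef_rot: [0.659, 0.752, 0.0, 0.0]
contact_force: [-0.2, -0.9, -0.7]
opening: 0.399
```

View pics/e_side.png

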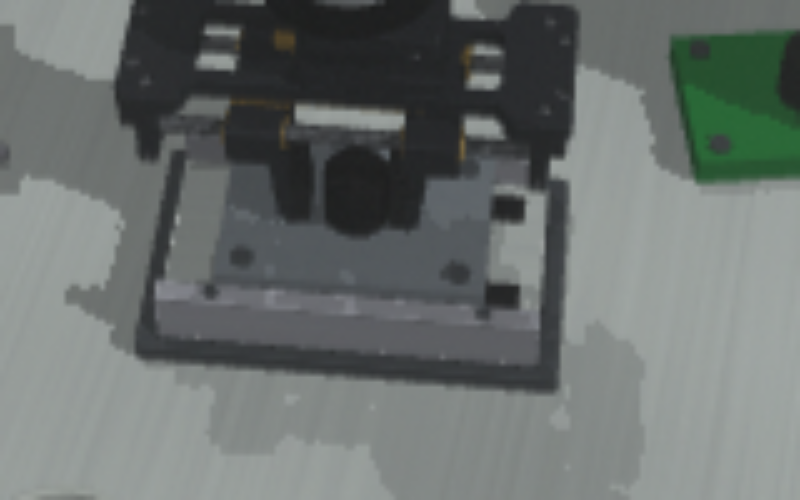

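Run:
```python
from h import *
import cv2
im=viewer.snapshot('wrist');cv2.imwrite("pics/f_wrist.png",im[:,:,::-1])
im=viewer.snapshot('scene')[120:250,270:430];cv2.imwrite("pics/f_scene.png",cv2.resize(im[:,:,::-1],None,fx=4,fy=4))
a=0.132;R=np.array([[np.cos(a),np.sin(a)],[-np.sin(a),np.cos(a)]])
J=np.array([.5125,.0924])+R.T@[17.3e-3,.5e-3]
j=lambda c,p,z:(R@(ray(c,p,z)[:2]-J)*1e3).round(1)
g=lambda p:(260+p[0]/5,190+p[1]/5)
print('tcp',R@(r.get_state()['tool_pos'][:2]-J)*1e3)
for n,p,z in [('nearR corner',(480,303),.047),('farLeftcorner',(210,283),.047),('patch1a',(492,208),.031),('patch1b',(525,208),.031),('patch2a',(486,296),.031),('patch2b',(520,296),.031)]: print(n,j('side',g(p),z))
# start front patch in crop2
h=lambda p:(275+p[0]/6,200+p[1]/6)
print('front', j('side',h((215,218)),.031), j('side',h((228,218)),.031), 'plate front', j('side',h((218,280)),.047), j('side',h((238,112)),.047))
f=lambda p:(95+p[0]/3.2,p[1]/3.2)
```

```text
tcp [1.59982217 0.29646358]
nearR corner [-59.8  45. ]
farLeftcorner [58.2 45.9]
patch1a [-61.5 -20. ]
patch1b [-76.5 -21.5]
patch2a [-62.   29.4]
patch2b [-77.  28.]
front [44.8  4.1] [39.9  3.6] plate front [37.9 44.1] [ 40.4 -35.2]
```

View pics/f_wrist.png

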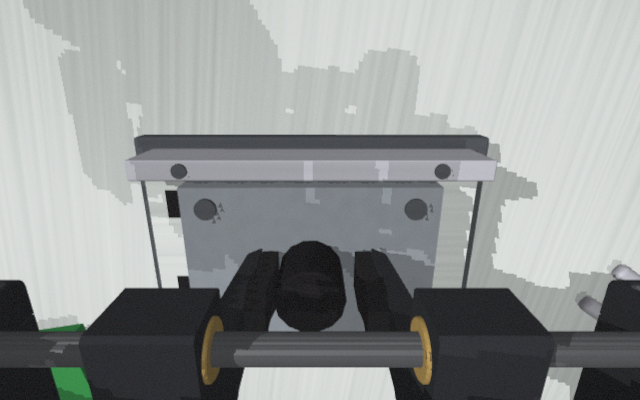

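View pics/f_scene.png

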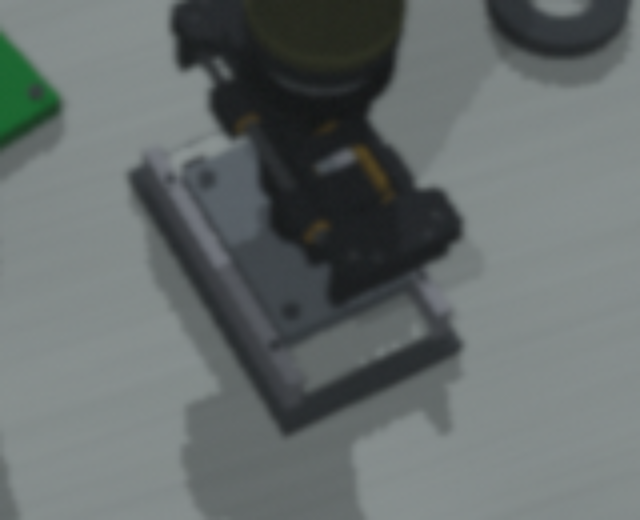

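The black patches by the cover's near end, wrist (172,204) and (184,282), are flat slots in the deck, not pins. The knob is at the same image height as before, so it hasn't dropped. I'll keep going in small steps.

```bash
for i in 1; do python3 -m inch '[[0.6,[0,0.1,0],0],[0.6,[0,0.2,0],0],[0.6,[0,0.3,0],0],[0.6,[0,0.3,0],0]]'; python3 -m inch '[[0.6,[0,0.1,0],0],[0.6,[0,0.2,0],0],[0.6,[0,0.3,0],0],[0.6,[0,0.3,0],0]]'; done
python3 - <<'E'
from h import *
import cv2
im=viewer.snapshot('wrist');cv2.imwrite("pics/g_wrist.png",im[:,:,::-1])
E
```

```text
clock: 5.9
tool_pos: [0.5341, 0.0961, 0.0657]
eef_rot: [0.659, 0.752, 0.0, 0.0]
contact_force: [-1.0, -0.9, -0.6]
opening: 0.4
clock: 6.3
tool_pos: [0.5374, 0.0966, 0.0658]
eef_rot: [0.659, 0.752, 0.0, 0.0]
contact_force: [-0.6, -0.2, 0.2]
opening: 0.402
```

View pics/g_wrist.png

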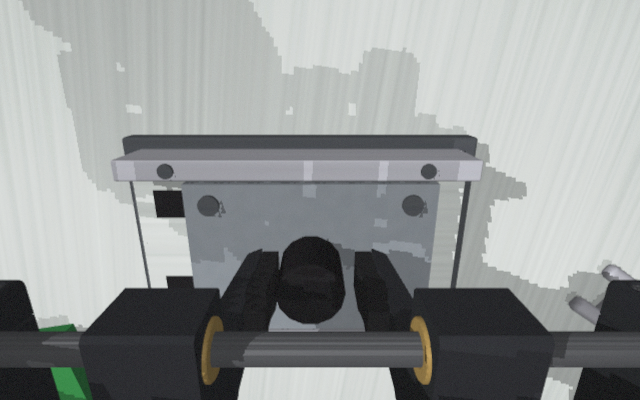

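The knob and plate look smaller (knob bottom row 324 against 331, plate width 255 px against 262), so the cover seems to have dropped. I'll confirm by pushing until the pins resist.

```bash
python3 -m inch '[[0.6,[0,0.1,0],0],[0.6,[0,0.1,0],0]]'; python3 -m inch '[[0.6,[0,0.1,0],0],[0.6,[0,0.1,0],0]]';python3 -m inch '[[0.6,[0,0.1,0],0],[0.6,[0,0.1,0],0]]';  python3 - <<'E'
from h import *
import cv2
im=viewer.snapshot('wrist');cv2.imwrite("pics/h_wrist.png",im[:,:,::-1])
im=viewer.snapshot('side')[190:290,260:420];cv2.imwrite("pics/h_side.png",cv2.resize(im[:,:,::-1],None,fx=5,fy=5))
E
```

```text
clock: 6.55
tool_pos: [0.5374, 0.0966, 0.0658]
eef_rot: [0.659, 0.752, -0.0, -0.0]
contact_force: [-1.5, 0.4, 0.8]
opening: 0.4
clock: 6.75
tool_pos: [0.5376, 0.0966, 0.0656]
eef_rot: [0.659, 0.752, -0.001, -0.001]
contact_force: [-5.0, 1.1, 3.4]
opening: 0.4
clock: 6.95
tool_pos: [0.5395, 0.0967, 0.0657]
eef_rot: [0.659, 0.752, -0.0, -0.0]
contact_force: [-4.0, -0.2, 2.7]
opening: 0.399
```

View pics/h_wrist.png

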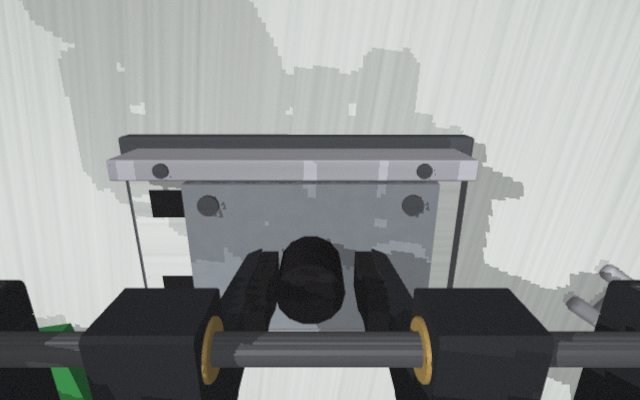

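View pics/h_side.png

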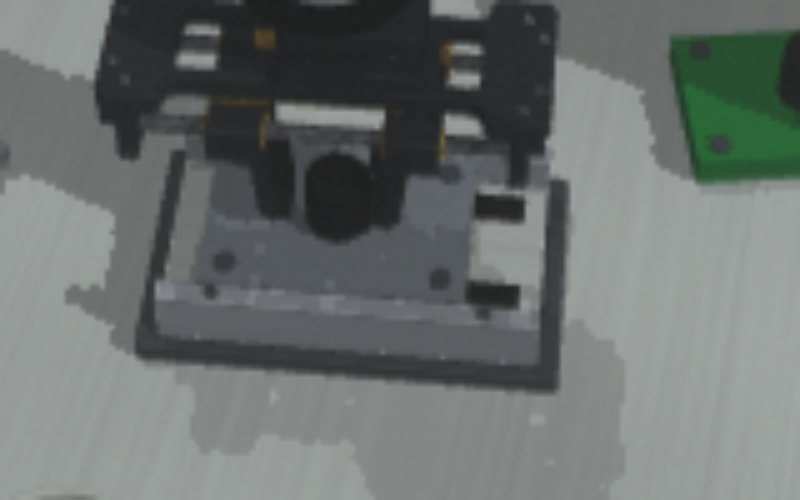

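```bash
python3 -m inch '[[0.6,[0,0.1,0],0],[0.6,[0,0.1,0],0]]'; python3 -m inch '[[0.6,[0,0.1,0],0],[0.6,[0,0.1,0],0]]'
```

```text
clock: 7.25
tool_pos: [0.5408, 0.0969, 0.0657]
eef_rot: [0.659, 0.752, -0.0, 0.0]
contact_force: [-5.0, -1.3, 3.5]
opening: 0.402
clock: 7.45
tool_pos: [0.541, 0.0969, 0.0656]
eef_rot: [0.659, 0.752, -0.001, -0.0]
contact_force: [-5.5, -0.7, 2.2]
opening: 0.4
```

```bash
python3 -m inch '[[0.6,[0,0.1,0],0],[0.6,[0,0.1,0],0]]'; python3 -m inch '[[0.6,[0,0,0],0],[0.6,[0,0,0],0]]'
python3 - <<'E'
from h import *
import cv2
im=viewer.snapshot('wrist');cv2.imwrite("pics/i_wrist.png",im[:,:,::-1])
E
```

```text
clock: 7.65
tool_pos: [0.541, 0.0968, 0.0655]
eef_rot: [0.659, 0.752, -0.002, -0.001]
contact_force: [-7.2, -0.8, 4.1]
opening: 0.405
clock: 7.85
tool_pos: [0.541, 0.0969, 0.0655]
eef_rot: [0.659, 0.752, -0.002, -0.001]
contact_force: [-6.7, 0.0, 4.2]
opening: 0.402
```

View pics/i_wrist.png

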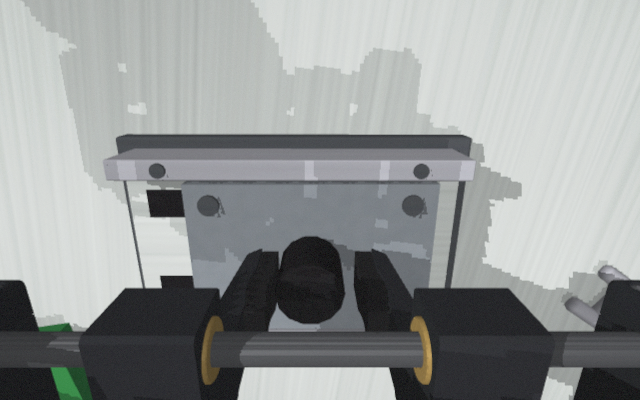

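The TCP is stopped at x = 0.541 while the force rises from 5 to 7 N, so the cover is caught by the pins. Next I back off to mid-play, lower, and grip the knob.

```bash
python3 -m inch '[[0.6,[0,-0.3,0],0],[0.6,[0,-0.6,0],0],[0.6,[0,-0.6,0.4],0],[0.6,[0,-0.6,0.7],0],[0.6,[0,-0.6,0.7],0],[0.6,[0,-0.6,0.7],0]]'; python3 -m inch '[[0.75,[0,0,0],0],[0.75,[0,0,0],0],[0.75,[0,0,0],0],[0.75,[0,0,0],0],[0.75,[0,0,0],0]]' 40
```

```text
clock: 8.5
tool_pos: [0.5371, 0.0966, 0.0586]
eef_rot: [0.659, 0.752, 0.0, 0.0]
contact_force: [-0.6, 0.6, -0.2]
opening: 0.401
clock: 9.0
tool_pos: [0.537, 0.0966, 0.0588]
eef_rot: [0.659, 0.752, 0.0, 0.0]
contact_force: [1.7, -0.5, -1.7]
opening: 0.329
```

```bash
python3 -m inch '[[0.8,[0,0,0.1],0],[0.8,[0,0,0.2],0],[0.8,[0,0,0.3],0],[0.8,[0,0,0.3],0]]' 50;  python3 -m inch '[[0.8,[0,0,0.1],0],[0.8,[0,0,0.2],0],[0.8,[0,0,0.3],0],[0.8,[0,0,0.3],0]]'; python3 -m inch '[[0.8,[0,0,0.1],0],[0.8,[0,0,0.2],0],[0.8,[0,0,0.2],0]]'
```

```text
clock: 9.4
tool_pos: [0.537, 0.0966, 0.0561]
eef_rot: [0.659, 0.752, 0.0, 0.0]
contact_force: [-0.1, -0.0, 6.2]
opening: 0.325
clock: 9.8
tool_pos: [0.537, 0.0965, 0.0535]
eef_rot: [0.659, 0.752, 0.0, 0.0]
contact_force: [-0.5, -0.9, 10.9]
opening: 0.327
clock: 10.1
tool_pos: [0.5371, 0.0965, 0.0526]
eef_rot: [0.659, 0.752, 0.0, 0.001]
contact_force: [-2.3, -0.4, 19.5]
opening: 0.331
```

```bash
python3 -m inch '[[0.8,[0,0,0.05],0],[0.8,[0,0,0.05],0],[0.8,[0,0,0.05],0],[0.8,[0,0,0.05],0],[0.8,[0,0,0.05],0]]'
python3 - <<'E'
from h import *
import cv2
im=viewer.snapshot('wrist');cv2.imwrite("pics/j_wrist.png",im[:,:,::-1])
im=viewer.snapshot('side');cv2.imwrite("pics/j_side.png",im[:,:,::-1])
c=im[190:290,260:420];cv2.imwrite("pics/j_sidec.png",cv2.resize(c[:,:,::-1],None,fx=5,fy=5))
s=r.get_state();print(s['tool_pos'],s['contact_force'],s['clock'])
E
```

```text
clock: 10.6
tool_pos: [0.5371, 0.0965, 0.0526]
eef_rot: [0.659, 0.752, 0.001, 0.001]
contact_force: [-3.7, -0.3, 23.9]
opening: 0.326
[0.53705615 0.09654555 0.05256651] [-2.77758467 -0.93238184 23.28752017] 10.7
```

View pics/j_wrist.png

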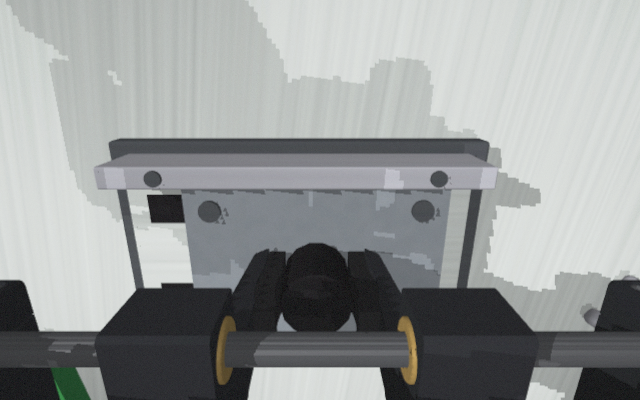

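View pics/j_sidec.png

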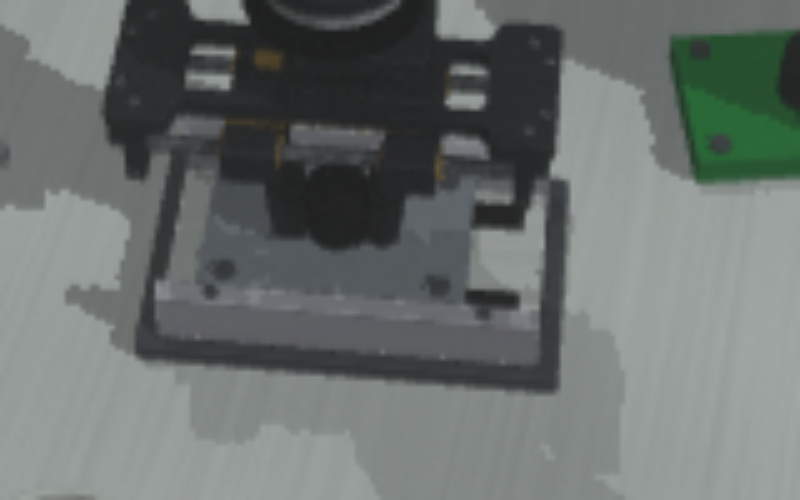

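View pics/j_side.png

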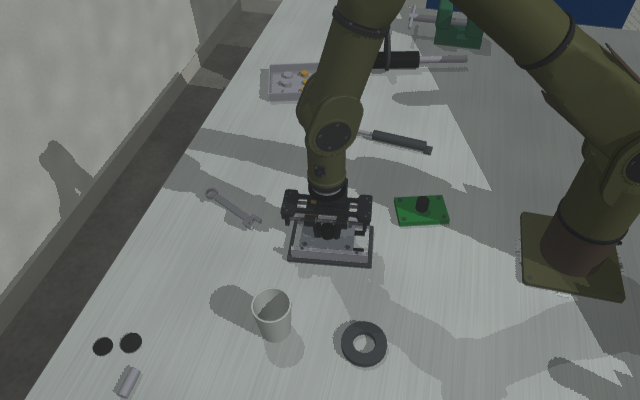

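Force rises against a firm stop, and the side view shows the deck slots sunk and the plate below the fence tops. I'll check the plate's height numerically from its screw spacing.

Run:
```python
from h import *
import cv2
P=viewer.camera_params('wrist');s=r.get_state();tz=s['tool_pos'][2]
def cen(f,x,y):
    g=cv2.imread(f"pics/{f}_wrist.png",0).astype(float); w=g[y-9:y+10,x-13:x+14]
    _,lab,st,c=cv2.connectedComponentsWithStats((w<70).astype(np.uint8)); 
    i=lab[9,13]; return c[i]+[x-13,y-9] if i else None, st[i,4]
def Pz(z):
    Q={k:np.array(v,float).copy() for k,v in P.items()};R=Q['world_to_cam'][:3,:3];c=-R.T@Q['world_to_cam'][:3,3];c[2]+=z-tz;Q['world_to_cam'][:3,3]=-R@c;return Q
for f,z,hs in[('c',.0661,((211,209),(422,209),(228,171),(491,171))),('i',.0655,((208,205),(413,205),(157,171),(421,171))),('j',.05257,((209,211),(423,211),(152,179),(439,179)))]:
    C=[cen(f,*h) for h in hs];print(f,[(None if c[0] is None else c[0].round(1),c[1]) for c in C])
    C=[h if c[0] is None else c[0] for c,h in zip(C,hs)]
    Q=Pz(z);L=lambda a,b,zz:np.linalg.norm(ray('',a,zz,Q)[:2]-ray('',b,zz,Q)[:2])*1e3
    print(' plate', {zz:L(C[0],C[1],zz/1e3).round(1) for zz in(47,42,39,36)},'fence@42',L(C[2],C[3],.042).round(1))
```

```text
c [(None, np.int32(466)), (None, np.int32(490)), (None, np.int32(497)), (None, np.int32(508))]
 plate {47: np.float64(96.7), 42: np.float64(100.0), 39: np.float64(101.9), 36: np.float64(103.8)} fence@42 120.2
i [(None, np.int32(477)), (None, np.int32(501)), (None, np.int32(492)), (None, np.int32(510))]
 plate {47: np.float64(93.3), 42: np.float64(96.4), 39: np.float64(98.2), 36: np.float64(100.1)} fence@42 120.1
j [(None, np.int32(484)), (None, np.int32(504)), (None, np.int32(491)), (None, np.int32(509))]
 plate {47: np.float64(89.5), 42: np.float64(92.7), 39: np.float64(94.7), 36: np.float64(96.7)} fence@42 120.6
```

The screw spacing comes out at 96.7 mm assuming the plate top is at 47 mm at the start. It gives 96.4 at 42 after the drop and 96.7 at 36 now. The fence reads 120 mm throughout. The cover is therefore fully home, so I'm handing in.

Run:
```python
from plant import r
s=r.get_state();print(s['clock'],s['tool_pos'],s['contact_force'],s['opening']);print(r.finish_job())
```

```text
10.7 [0.53705615 0.09654555 0.05256651] [-2.77758467 -0.93238184 23.28752017] 0.3258746077561315
the job is handed in; nothing more can be done
None
```

The grey cover is home on its pins, and I handed the job in at 10.7 s with the gripper still holding it pressed down. I slid it about 22 mm along the fences by its knob, held loosely so that it could fall by itself. Once it had dropped and the pins stopped it, I gripped the knob at 50 N and pressed it to the deck's stop.

- **Pins caught it:** pushing on after the drop, the side force rose from 5 to 7 N while the tool stayed still.
- **Fully down:** after about 6 mm of downward travel, the force rose from 19.5 to 23–24 N with no further movement. The spacing of the plate's screws in the wrist images fits a plate top at 47 mm at the start, 42 mm after the drop and 36 mm at the end.
- **Other things:** in the last side view, everything in sight stood where it had been. I checked this by eye only.

Two checks disagreed or failed. A rough height estimate from screw pixel counts alone suggested the cover had come down about 8 mm in all, where 11 was expected; the calibrated calculation resolved this. The automatic screw finder also failed, so that calculation used pixel positions I read by hand.

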